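# Set the plaster cone carriage to the red clip

### The job

The next vessel to dry needs its plaster prop set in place. On the teak rack, slide the carriage that carries the cream plaster cone along its rail until the white pointer under its black handle is level with the red clip on that rail's scale, then let go. Leave the other carriage (brown bottle base) and the painted sherd where they are.

Things in the scene. Friction and masses are not known exactly. Their poses are not given: they have to be found in the camera images.
- cone_handle (a point): Grip point on the black handle fin (14 mm along y, 24 along x, 54 tall) of the carriage with the cream cone: 17 mm under the fin's top, 37 above the blue deck (150 x 56 mm), level in y with the white pointer. y: along the rail, its only motion (2-3 N friction, stays put); z up. Cone (52 wide, 60 tall) 90 mm to +y. Clip starts 50-175 mm to +y; the end stop is 25 mm or more past it.
- red_clip: Red clip, 22 x 14 (along the rail) x 16 mm tall, fixed on the white scale strip on the +x side of the cone carriage's rail, 43 mm from the rail's middle line. Origin: centre of its underside, 53 mm below cone_handle's height. y along the rail, z up, as for the carriage. Its place along the rail varies.
- bottle_handle (a point): The same point on the equal handle of the other carriage, which carries a brown glass bottle base (56 mm wide, 42 mm tall) on a parallel rail 140 mm away across the rails (either side). Not to be moved.
- sherd: Black-figure pottery sherd, terracotta with black paint, about 45 x 80 mm and 8 mm thick, lying loose on the rack's slats (60 mm above the counter) along the rack edge nearest the robot. Origin: centre of its underside. Not to be moved.

How it is judged:
By the outcome, as a careful person would: the job done as asked, in the order asked, and still so for the second after the job is handed in, with the robot touching nothing.
It also fails if it takes over 29 s, if anything falls off the work surface, if the arm or the gripper's body presses on something with over 40 N, if the wrist force passes 120 N, or if a joint passes its speed limit or range.

### The arm

A 7-joint arm with a two-finger parallel gripper is mounted at the origin on the work surface. World frame = base frame: x ahead of the robot, y to its left, z up, the work surface at z = 0. Lengths are in m, angles in rad, forces in N, time in s.
With the tool pointing down it reaches from about 0.4 to 0.875 m from the base axis. Payload 6.5 kg.
Tool frame: the origin (TCP) lies at the very end of the fingers, on their centre line; the grasp point (between the pads) lies 19 mm behind it (ctrl.pinch_z is the distance from the TCP to the grasp point, in m); z points along the fingers, y is the line along which they close (so a half turn about z gives the same grasp; the last joint's range is limited). The gripper opens to 85 mm and grips with 20 to 120 N. Pads are 22 mm wide; open, the fingers measure 114 mm over their backs; the gripper's body (76 mm by 85 mm) begins 54 mm behind the grasp point. The pads swing forward as they close: fully open they stand 13 mm farther back than shut.
Start: joints at [1.236, 0.536, -0.004, 1.538, 0.003, 1.067, -0.071], TCP at [0.173, -0.627, 0.231] pointing down, gripper open.
Joint ranges: [-2.7, 2.7], [-0.37, 2.16], [-1.27, 1.26], [0.24, 2.4], [-1.31, 4.45], [0.19, 1.91], [-2.76, 2.76]. Speed limits (rad/s): [2.39, 2.39, 3.14, 3.14, 3.14, 3.14, 3.14].

### API

Orientations are given as a rotation vector (axis times angle).
In Python, from workcell import ctrl, imaging, ticket gives the robot as it stands.
- The arm moves only by the shell command python3 -m pendant 'ROWS' [FORCE]. ROWS is JSON, a list of rows, each a list of 3 entries, a list of its own where there are three numbers: the shift along the tool's x, y, z in mm, then the turn, a rotation vector about the tool's x, y, z in degrees, then the finger opening in mm, from 0 to 85.4. In form: [[[x, y, z], [wx, wy, wz], claw], ...]. A call has 1 to 12 rows; each row shifts and turns the commanded pose from where the row before left it, along the tool's axes as they then stand; what a row does not reach is not made up. A row lasts 1/12 s, in which the tool goes at most 41.7 mm and 7.16 degrees, less where a joint would pass 70% of its speed; a pose out of reach is approached as far as the arm can. A call with a gripper value outside its range is refused whole. The fingers move at their own pace and stop on an object; FORCE is the grip in N (left out, the last holds). Time passes only in rows, so rows that do not move let the fingers close. It gives the time, the measured TCP pose, the force, the opening and the grip force at its end, in the units of the state.
- ctrl.get_state(): the state, without advancing time (a new reading comes with each control period).
- imaging.snapshot(name): name is "scene" or "top" or "wrist"; returns a dict with "pixels" (400x640x3 uint8, blue, green, red), "fov_y" (degrees; the focal length in pixels is half the picture's height over the tangent of half this angle, whatever the lens; pixels are square), "cx", "cy" (the principal point, pixels), "rvec" (rotation vector, rad) and "tvec" (3), from world to camera coordinates, as OpenCV has them. Camera axes: x right, y down, z forward; pixel columns grow to the right and rows downward; lengths in m; the calibration is good to about 2 mm. The wrist camera is an equidistant fisheye: a pixel r from the principal point sees the ray r / f radians off the axis. A picture is of the moment at which its call begins. There is no depth.
- ticket.close_job(): hands the job in; it is judged then, once.
The state is a dict: "time_s": time; "q": joint angles; "qvel": joint speeds; "joint_torque": joint torques, N m; "ee_pos": TCP position; "tcp_rot": TCP orientation; "contact_force": force on the tool from outside, world axes, zero at the start; "ft_torque": the same for the moment, N m; "opening": opening from 0.0 (shut) to 1.0 (fully open); "finger_force": force on a finger pad.
Only numpy, scipy, OpenCV 4.12 (cv2) and the standard library are available. Lean on these libraries where they do the work, as an engineer would, in place of code of your own. Each camera call takes 0.05 s, during which the arm holds its last target. There are 200 camera calls.

## Working session

There is one attempt and no reset: what is moved stays moved. The work goes in short steps, Python scripts to look and compute and a shell command to move; the robot and the scene stay as the last step left them, time stands still between calls to the robot, and variables do not carry over. Pictures are saved under pics/ and viewed, at most 10 in all, crops included, and the job is handed in when it is done.

```bash
mkdir -p pics; cat > h.py <<'E'
import numpy as np,cv2
from workcell import ctrl,imaging
def snap(n,f):
    s=imaging.snapshot(n); cv2.imwrite('pics/'+f,s['pixels']); np.savez('pics/'+f+'.npz',**{k:np.array(v) for k,v in s.items()}); return s
def load(f): 
    return dict(np.load('pics/'+f+'.npz'))
def ray(s,u,v,fish=False):
    f=200/np.tan(np.radians(float(s['fov_y']))/2); a=(u-s['cx'])/f; b=(v-s['cy'])/f
    if fish:
        r=np.hypot(a,b); k=np.sin(r)/r if r>1e-9 else 1; d=np.array([a*k,b*k,np.cos(r)])
    else: d=np.array([a,b,1.])
    R=cv2.Rodrigues(np.array(s['rvec'],float))[0]; t=np.array(s['tvec'],float).ravel()
    return -R.T@t, R.T@d
def atz(s,u,v,z,fish=False):
    c,d=ray(s,u,v,fish); return c+d*(z-c[2])/d[2]
def tri(obs):
    A=0;B=0
    for c,d in obs:
        d=d/np.linalg.norm(d);P=np.eye(3)-np.outer(d,d);A=A+P;B=B+P@c
    return np.linalg.solve(A,B)
E
python3 - <<'E'
from h import *
for n in('scene','top','wrist'):
    s=snap(n,n+'0.png'); c,d=ray(s,320,200); print(n,s['fov_y'],c,d)
st=ctrl.get_state(); print(st['time_s'],st['ee_pos'],st['tcp_rot'],ctrl.pinch_z)
E
```

```text
scene 50.56694549932605 [0.97568953 0.35519756 0.49816902] [-0.62825154 -0.55749358 -0.54270303]
top 42.86916418306429 [0.4035175  0.0117506  0.83283765] [ 0.23300449 -0.00319823 -0.97269023]
wrist 65.70646984690485 [ 0.24847571 -0.60560948  0.3739378 ] [-0.28331795 -0.08559796 -0.95532592]
0.15 [ 0.17250647 -0.62622178  0.23061068] [-3.11199313e+00 -4.20858279e-01  3.91878886e-04] 0.0187
```

View pics/scene0.png

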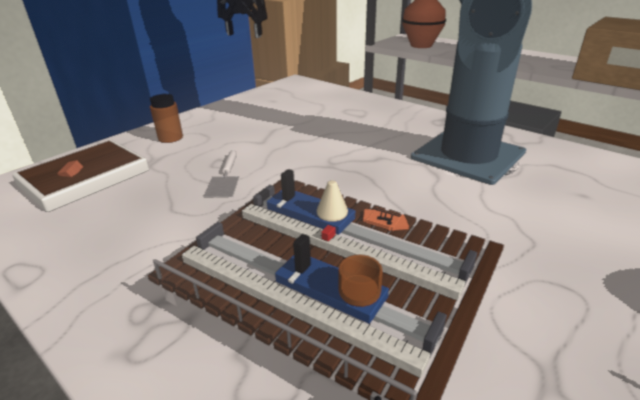

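View pics/top0.png

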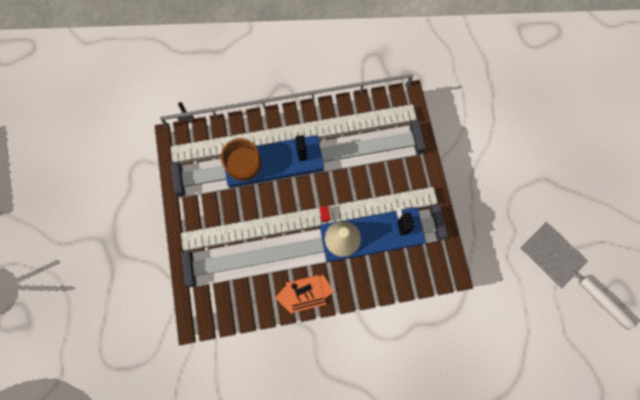

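The scene view shows the cone carriage handle at about (287,184), the cone at (332,200) and the red clip at (329,232). In the top view the cone carriage handle is at about (405,222), its pointer at (400,212), the clip at (325,213) and the sherd at (305,293). I'll zoom in on both.

```bash
python3 - <<'E'
import cv2,numpy as np
a=cv2.imread('pics/scene0.png')[160:250,240:370]; b=cv2.imread('pics/top0.png')[190:280,310:440]
cv2.imwrite('pics/z0.png',np.vstack([cv2.resize(x,None,fx=3.3*1,fy=3.3,interpolation=cv2.INTER_CUBIC) for x in(a,b)]))
E
```

```text
(no output)
```

View pics/z0.png

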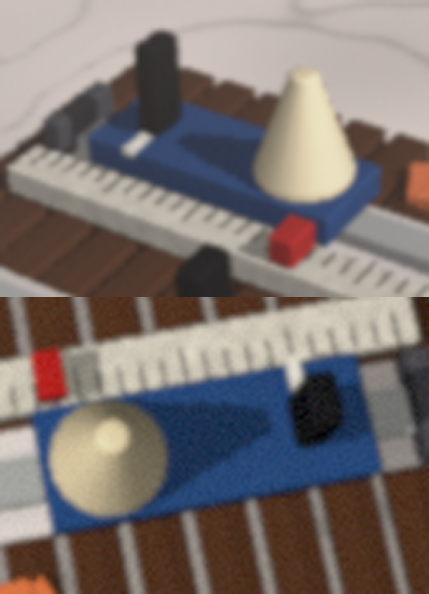

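```bash
python3 - <<'E'
from h import *
S=load('scene0.png');T=load('top0.png')
ft=tri([ray(S,289.1,172.2),ray(T,407.6,221.8)]);print('fintop',ft)
cl=tri([ray(S,329.2,230),ray(T,325,213)]);print('clip top',cl)
co=tri([ray(S,240+303/3.3,160+74/3.3),ray(T,310+112/3.3,190+137/3.3)]);print('conetop',co)
# deck +y end / ponter
pt=tri([ray(S,240+137/3.3,160+144/3.3),ray(T,310+294/3.3,190+78/3.3)]);print('pointer',pt)
z=(ft[2]-.054+co[2]-.060+cl[2]+pt[2])/4;print('deck',z)
P=atz(T,399.4,213.6,z);C=atz(T,324.5,213.6,z)
# rail dir: scale strip edges in top image
a=atz(T,184,248,z);b=atz(T,435,203,z);u=(a-b)/np.linalg.norm(a-b)
f=ft-co;print('dir',u,'fin->cone',-f[:2],np.linalg.norm(f[:2]))
a2=atz(T,173,160,z);b2=atz(T,413,121,z);print((a2-b2)/np.linalg.norm(a2-b2))
print('P',P,'C',C,'dist along',(C-P)@u,'yaw of rail',np.degrees(np.arctan2(u[1],u[0])))
E
```

```text
fintop [ 0.53260091 -0.10892781  0.14394147]
clip top [0.56074732 0.00350536 0.08937568]
conetop [ 0.5217996  -0.02126283  0.15058795]
pointer [ 0.55603892 -0.10747789  0.09142464]
deck 0.09033243685403852
dir [-0.14314977  0.98970104  0.        ] fin->cone [-0.01080132  0.08766498] 0.0883278974951129
[-0.13443609  0.99092227  0.        ]
P [ 0.55627137 -0.10808001  0.09033244] C [0.56034283 0.00334692 0.09033244] dist along 0.10969651935464896 yaw of rail 98.23015093524133
```

The fin is at about (0.532, -0.110) with its grip height at z ≈ 0.127. The rail yaw is 97.9°, and the clip is about 110 mm further along. I'll turn the tool by 7.5° so the fingers close along the rail, then move above the fin.

```bash
python3 -m pendant '[[[0,0,0],[0,0,3.75],40],[[0,0,0],[0,0,3.75],40],[[14,-15,0],[0,0,0],40],[[24,-26,0],[0,0,0],40],[[24,-26,0],[0,0,0],40],[[24,-26,0],[0,0,0],40],[[24,-26,0],[0,0,0],40],[[24,-26,0],[0,0,0],40],[[24,-26,0],[0,0,0],40],[[24,-26,0],[0,0,0],40],[[24,-26,0],[0,0,0],40],[[24,-26,0],[0,0,0],40]]' 60
python3 -m pendant '[[[24,-26,0],[0,0,0],40],[[24,-26,0],[0,0,0],40],[[24,-26,0],[0,0,0],40],[[24,-26,0],[0,0,0],40],[[24,-26,0],[0,0,0],40],[[24,-26,0],[0,0,0],40],[[24,-26,0],[0,0,0],40],[[14,-15,0],[0,0,0],40],[[0,0,0],[0,0,0],40],[[0,0,0],[0,0,0],40]]'
cat > c.py <<'E'
from h import *
from scipy.spatial.transform import Rotation as Ro
st=ctrl.get_state();p=np.array(st['ee_pos']);R=Ro.from_rotvec(st['tcp_rot']).as_matrix()
n=np.array([.990,.138,0]);u=np.array([-.138,.990,0])
print(st['time_s'],p,'n',p@n,'u',p@u,'open',st['opening'],'F',st['contact_force'],'g',st['finger_force']);print(R.round(4))
E
python3 c.py; python3 -c "
from h import *
snap('wrist','w1.png')"
```

```text
time_s: 1.15
ee_pos: [0.3668, -0.3468, 0.2313]
tcp_rot: [3.134, 0.216, -0.0]
contact_force: [0.3, -0.9, -0.8]
opening: 0.467
finger_force: 0.0
time_s: 1.98
ee_pos: [0.5196, -0.127, 0.231]
tcp_rot: [-3.133, -0.221, 0.001]
contact_force: [-0.6, -0.5, -0.0]
opening: 0.468
finger_force: 0.0
1.9833 [ 0.51962691 -0.12699412  0.23097236] n 0.49690544929542335 u -0.19743268819785412 open 0.4677216862716201 F [-0.5572859  -0.54308819 -0.03121273] g 0.0
[[ 9.901e-01  1.403e-01 -6.000e-04]
 [ 1.403e-01 -9.901e-01  3.000e-04]
 [-5.000e-04 -4.000e-04 -1.000e+00]]
```

View pics/w1.png

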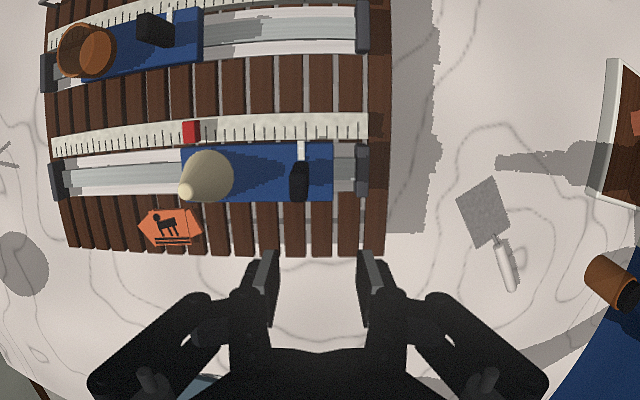

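The wrist view is sharp. The pointer is at (301,151), the red clip top at (191,129), the fin at (299,182), and the cone is at (205,178). I'll refine with these.

```bash
python3 - <<'E'
from h import *
s=load('w1.png');im=s['pixels'].astype(int);b,g,r=im[...,0],im[...,1],im[...,2]
n=np.array([.990,.139,0]);u=np.array([-.139,.990,0])
m=(r>130)&(g<70)&(b<80);m[:, :170]=0;m[:,215:]=0;m[:110]=0;m[150:]=0
ys,xs=np.nonzero(m);print('clip',xs.min(),xs.max(),ys.min(),ys.max())
k=(im.max(2)<45);k[:145]=0;k[210:]=0;k[:,:280]=0;k[:,:][:,318:]=0
for y in range(146,206,4):
    x=np.nonzero(k[y])[0];print(y,(x.min(),x.max()) if len(x) else '',end=' ')
print()
w=(im.min(2)>150)
for y in (145,149,153,157): x=np.nonzero(w[y,290:315])[0]+290;print('ptr',y,x.min() if len(x) else '',x.max() if len(x) else '')
print('p',[ (atz(s,x,152,.090,1)@u,atz(s,x,152,.090,1)@n) for x in(297,305)])
for y in(122,128,140):print('c',y,[atz(s,x,y,.090,1)@u for x in(183,200)])
for e in (293,307): print('fintop',atz(s,e,199,.144,1)@u,atz(s,e,199,.144,1)@n)
E
```

```text
clip 182 194 121 142
146  150  154  158  162 (np.int64(296), np.int64(307)) 166 (np.int64(293), np.int64(308)) 170 (np.int64(292), np.int64(308)) 174 (np.int64(290), np.int64(308)) 178 (np.int64(289), np.int64(308)) 182 (np.int64(290), np.int64(308)) 186 (np.int64(290), np.int64(307)) 190 (np.int64(290), np.int64(307)) 194 (np.int64(290), np.int64(307)) 198 (np.int64(290), np.int64(306)) 202  
ptr 145 298 303
ptr 149 298 303
ptr 153 298 303
ptr 157 298 304
p [(np.float64(-0.17928086276969643), np.float64(0.533852051958647)), (np.float64(-0.18668940210160279), np.float64(0.5338299689369289))]
c 122 [np.float64(-0.06808758111313454), np.float64(-0.0862536989887295)]
c 128 [np.float64(-0.06772926105869817), np.float64(-0.08595020260114508)]
c 140 [np.float64(-0.0669016762474439), np.float64(-0.08524981232174374)]
fintop -0.1792386717399507 0.5049044990776324
fintop -0.1901649390836281 0.5049312285842794
```

```bash
python3 - <<'E'
import cv2,numpy as np
a=cv2.imread('pics/w1.png')[110:215,170:350]
cv2.imwrite('pics/z1.png',cv2.resize(a,None,fx=4.4,fy=4.4,interpolation=cv2.INTER_NEAREST))
E
```

```text
(no output)
```

View pics/z1.png

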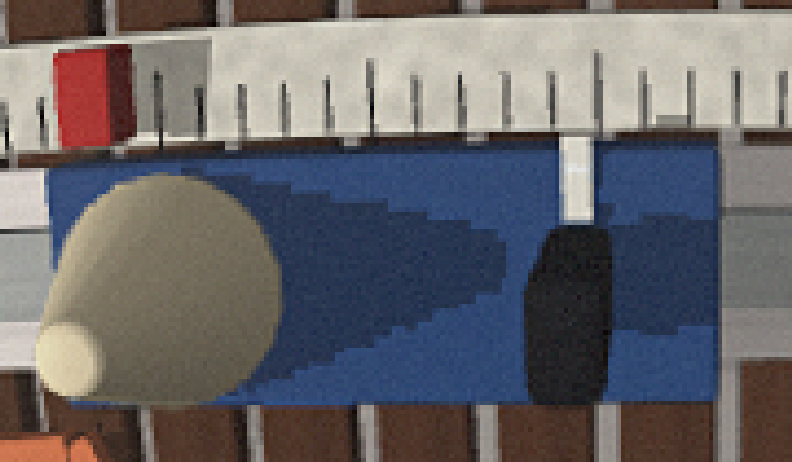

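```bash
python3 -m pendant '[[[7.5,-7.5,0],[0,0,0],40],[[7.5,-7,0],[0,0,0],40],[[0,0,20],[0,0,0],40],[[0,0,30],[0,0,0],40],[[0,0,30],[0,0,0],40],[[0,0,25],[0,0,0],40],[[0,0,12],[0,0,0],40],[[0,0,6],[0,0,0],40],[[0,0,0],[0,0,0],40],[[0,0,0],[0,0,0],40]]'
python3 c.py; python3 -c "
from h import *
snap('wrist','w2.png')"
```

```text
time_s: 2.87
ee_pos: [0.5332, -0.1119, 0.1093]
tcp_rot: [3.134, 0.216, 0.002]
contact_force: [-0.4, -0.6, -0.1]
opening: 0.468
finger_force: 0.0
2.8667 [ 0.53320071 -0.11188135  0.10925303] n 0.5124290771010476 u -0.18434423536529992 open 0.46788909149244506 F [-0.40134657 -0.6033968  -0.07189121] g 0.0
[[ 9.905e-01  1.373e-01  1.500e-03]
 [ 1.373e-01 -9.905e-01 -2.000e-04]
 [ 1.500e-03  4.000e-04 -1.000e+00]]
```

View pics/w2.png

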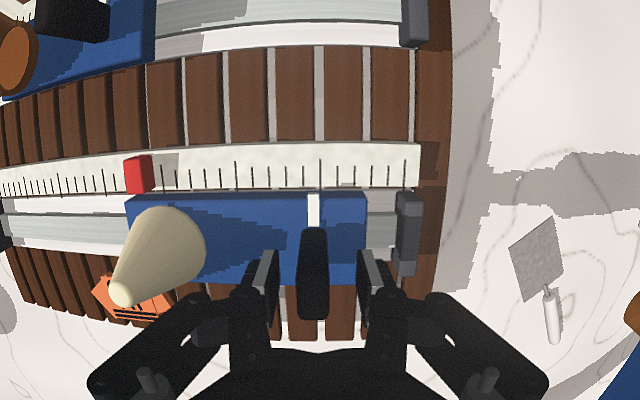

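The fin (314,270) sits between the pads, the pointer is at (314,210) and the clip at (138,174). I'll close the gripper on the fin.

```bash
python3 -m pendant '[[[0,0,0],[0,0,0],10],[[0,0,0],[0,0,0],10],[[0,0,0],[0,0,0],8],[[0,0,0],[0,0,0],5],[[0,0,0],[0,0,0],5],[[0,0,0],[0,0,0],5]]' 50
python3 - <<'E'
from h import *
exec(open('c.py').read())
s=snap('wrist','w3.png');im=s['pixels'].astype(int);b,g,r=im[...,0],im[...,1],im[...,2]
m=(r>130)&(g<70)&(b<80);m[:145]=0;m[200:]=0;m[:,:110]=0;m[:,165:]=0
ys,xs=np.nonzero(m);print('clip',xs.min(),xs.max(),ys.min(),ys.max(),xs.mean(),ys.mean())
for y in(205,212,218):
    x=np.nonzero(im[y,300:330].min(1)>140)[0]+300;print(y,x.min(),x.max(),atz(s,x.mean(),y,.09,1)@u)
for y in(160,175,190):
    x=np.nonzero(m[y])[0]
    if len(x): print(y,x.min(),x.max(),[atz(s,q,y,.09,1)@u for q in(x.min()-.5,x.max()+.5)])
E
```

```text
time_s: 3.42
ee_pos: [0.5331, -0.1117, 0.1095]
tcp_rot: [3.133, 0.218, 0.003]
contact_force: [-0.9, 2.0, 6.6]
opening: 0.156
finger_force: 48.8
3.4167 [ 0.53311502 -0.11174094  0.10953276] n 0.5123636225988207 u -0.18419339868381115 open 0.15591725896898367 F [-0.92125111  1.97843027  6.64232796] g 48.810877203941345
[[ 9.904e-01  1.384e-01  1.900e-03]
 [ 1.384e-01 -9.904e-01 -4.000e-04]
 [ 1.800e-03  7.000e-04 -1.000e+00]]
clip 124 143 158 193 135.15325670498083 176.1072796934866
205 311 322 -0.18402022629496056
212 311 322 -0.18402470219274242
218 311 322 -0.18402845890907776
160 124 139 [np.float64(-0.06593737258715705), np.float64(-0.07827137048956977)]
175 125 141 [np.float64(-0.06523030246183407), np.float64(-0.07845045130854873)]
190 127 143 [np.float64(-0.06509619198153387), np.float64(-0.07843707410679814)]
```

```bash
python3 -m pendant '[[[0,-4,0],[0,0,0],5],[[0,-9,0],[0,0,0],5],[[0,-12,0],[0,0,0],5],[[0,-12,0],[0,0,0],5],[[0,-12,0],[0,0,0],5],[[0,-12,0],[0,0,0],5],[[0,-12,0],[0,0,0],5],[[0,-12,0],[0,0,0],5],[[0,-10,0],[0,0,0],5],[[0,-6,0],[0,0,0],5],[[0,-4,0],[0,0,0],5],[[0,0,0],[0,0,0],5]]'
python3 -m pendant '[[[0,0,0],[0,0,0],5],[[0,0,0],[0,0,0],5]]'
cat > m.py <<'E'
from h import *
exec(open('c.py').read())
s=snap('wrist','w4.png');im=s['pixels'].astype(int);b,g,r=im[...,0],im[...,1],im[...,2]
m=(r>130)&(g<70)&(b<80);m[:145]=0;m[200:]=0;m[:,:250]=0;m[:,390:]=0
for y in(160,172,184):
    x=np.nonzero(m[y])[0]
    if len(x): e=[atz(s,q,y,.09,1)@u for q in(x.min()-.5,x.max()+.5)];print('clip',y,x.min(),x.max(),e,np.mean(e))
for y in(205,212,218):
    x=np.nonzero(im[y,300:330].min(1)>140)[0]+300;print('ptr',y,x.min(),x.max(),atz(s,x.mean(),y,.09,1)@u)
S=snap('scene','s4.png')
E
python3 m.py
```

```text
time_s: 4.47
ee_pos: [0.5174, -0.007, 0.1095]
tcp_rot: [3.134, 0.219, -0.0]
contact_force: [-4.7, 1.5, 12.2]
opening: 0.153
finger_force: 49.7
time_s: 4.63
ee_pos: [0.5175, -0.0071, 0.1095]
tcp_rot: [-3.134, -0.219, 0.0]
contact_force: [-5.6, 1.2, 11.2]
opening: 0.159
finger_force: 49.7
4.6333 [ 0.51748398 -0.00709145  0.10949769] n 0.5113305210350461 u -0.07843332126444866 open 0.15896707965756107 F [-5.59582371  1.24283743 11.18129481] g 49.6537309885025
[[ 9.903e-01  1.390e-01 -2.000e-04]
 [ 1.390e-01 -9.903e-01  0.000e+00]
 [-2.000e-04 -1.000e-04 -1.000e+00]]
clip 160 295 319 [np.float64(-0.0664428029437858), np.float64(-0.07976054493151959)] -0.07310167393765268
clip 172 296 320 [np.float64(-0.0668877374651975), np.float64(-0.08032425045511052)] -0.073605993960154
clip 184 296 320 [np.float64(-0.0667846984784558), np.float64(-0.08035829466371106)] -0.07357149657108343
ptr 205 311 322 -0.07821032103679001
ptr 212 311 322 -0.07821707941795082
ptr 218 312 322 -0.07850350405785413
```

View pics/w4.png

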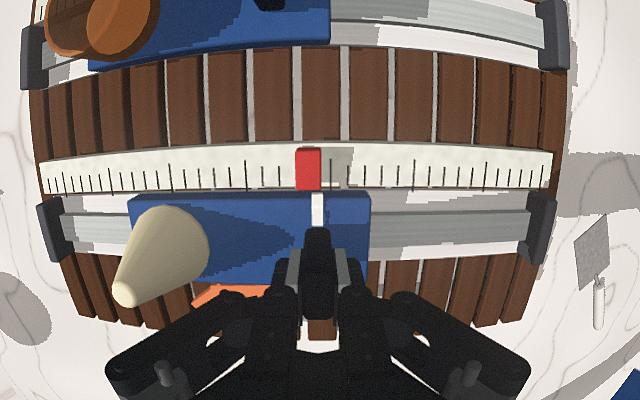

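The pointer (317,210) is about 9 px right of the clip centre (308,170), so about 4.8 mm remains.

```bash
python3 -m pendant '[[[0,-2.4,0],[0,0,0],5],[[0,-2.4,0],[0,0,0],5],[[0,0,0],[0,0,0],5],[[0,0,0],[0,0,0],5],[[0,0,0],[0,0,0],5]]'; python3 m.py
```

```text
time_s: 5.15
ee_pos: [0.5169, -0.0032, 0.1095]
tcp_rot: [3.133, 0.218, -0.0]
contact_force: [-5.1, -1.0, 11.8]
opening: 0.155
finger_force: 49.7
5.15 [ 0.51688453 -0.00324172  0.10948859] n 0.5112683232496765 u -0.07453936497765694 open 0.1551687933952132 F [-5.13723414 -0.9993468  11.780241  ] g 49.73124861717224
[[ 9.904e-01  1.382e-01 -2.000e-04]
 [ 1.382e-01 -9.904e-01 -8.000e-04]
 [-3.000e-04  8.000e-04 -1.000e+00]]
clip 160 304 327 [np.float64(-0.06738514635086533), np.float64(-0.08015637853420536)] -0.07377076244253535
clip 172 303 327 [np.float64(-0.0667921245602683), np.float64(-0.08021759209787925)] -0.07350485832907377
clip 184 303 327 [np.float64(-0.06672295051153893), np.float64(-0.08028531136477386)] -0.07350413093815639
ptr 205 311 322 -0.07433163567774338
ptr 212 311 322 -0.07433551925831289
ptr 218 312 322 -0.07461945422399292
```

```bash
python3 -m pendant '[[[0,-0.8,0],[0,0,0],5],[[0,0,0],[0,0,0],5],[[0,0,0],[0,0,0],5],[[0,0,0],[0,0,0],5]]'; python3 m.py
python3 -m pendant '[[[0,0,0],[0,0,0],15],[[0,0,0],[0,0,0],30],[[0,0,0],[0,0,0],40],[[0,0,0],[0,0,0],40],[[0,0,0],[0,0,0],40]]'; python3 m.py
```

```text
time_s: 5.58
ee_pos: [0.5168, -0.0028, 0.1095]
tcp_rot: [3.133, 0.217, -0.0]
contact_force: [-5.7, -2.1, 11.2]
opening: 0.156
finger_force: 49.7
5.5833 [ 0.51682997 -0.0028317   0.10949494] n 0.5112708955537939 u -0.074125917426202 open 0.1563636071272278 F [-5.68480348 -2.11467868 11.15537687] g 49.74798560142517
[[ 9.904e-01  1.379e-01 -1.000e-04]
 [ 1.379e-01 -9.904e-01 -1.200e-03]
 [-2.000e-04  1.200e-03 -1.000e+00]]
clip 160 304 328 [np.float64(-0.06700433488855496), np.float64(-0.08030838673253009)] -0.07365636081054253
clip 172 304 328 [np.float64(-0.06694697206644848), np.float64(-0.08037230596354922)] -0.07365963901499885
clip 184 304 327 [np.float64(-0.06688110446500861), np.float64(-0.07990046244585228)] -0.07339078345543044
ptr 205 311 322 -0.07394261689389066
ptr 212 311 322 -0.07394515076331834
ptr 218 312 322 -0.07422791836738403
time_s: 6.1
ee_pos: [0.517, -0.0022, 0.1082]
tcp_rot: [-3.134, -0.216, 0.0]
contact_force: [-1.0, 0.2, -0.1]
opening: 0.466
finger_force: 0.0
6.1 [ 0.51704023 -0.00222693  0.10820484] n 0.5115625138270389 u -0.0735562080436182 open 0.46563936125406796 F [-1.03307169  0.24730403 -0.05180896] g 0.0
[[ 9.905e-01  1.374e-01 -1.000e-04]
 [ 1.374e-01 -9.905e-01  0.000e+00]
 [-1.000e-04 -1.000e-04 -1.000e+00]]
clip 160 305 329 [np.float64(-0.06701255669194803), np.float64(-0.08021258546336543)] -0.07361257107765673
clip 172 304 329 [np.float64(-0.0664242220412202), np.float64(-0.08027798018907296)] -0.07335110111514659
clip 184 305 329 [np.float64(-0.06689503903716984), np.float64(-0.08035098567341856)] -0.0736230123552942
ptr 205 313 323 -0.0741812043056605
ptr 212 313 323 -0.07418823672832499
ptr 218 313 323 -0.07419444531749687
```

About 0.6 mm off after release, which is within measurement noise. I'll lift clear and check.

```bash
python3 -m pendant '[[[0,0,10],[0,0,0],40]]' --help >/dev/null 2>&1; python3 c.py | head -1
```

```text
6.2 [ 0.51703311 -0.00222267  0.10819839] n 0.5115560496908718 u -0.07355101606053716 open 0.46377732055692095 F [-0.08843266  0.25476844  0.6082515 ] g 0.0
```

That call was a mistake: I typed a downward row. It was refused and nothing moved (the clock only advanced by the two snapshots). Now I'll lift upwards.

```bash
python3 -m pendant '[[[0,0,-8],[0,0,0],40],[[0,0,-20],[0,0,0],40],[[0,0,-30],[0,0,0],40],[[0,0,-30],[0,0,0],40],[[0,0,-25],[0,0,0],40],[[0,0,-10],[0,0,0],40],[[0,0,0],[0,0,0],40],[[0,0,0],[0,0,0],40]]'
python3 c.py|head -1; python3 -c "
from h import *
s=snap('wrist','w5.png');snap('scene','s5.png')
cv2.imwrite('pics/z5.png',np.vstack([cv2.resize(s['pixels'][100:230,200:400],None,fx=3,fy=3,interpolation=0),cv2.resize(cv2.imread('pics/s5.png')[160:230,200:400],None,fx=3,fy=3)]))"
```

```text
time_s: 6.87
ee_pos: [0.5168, -0.0024, 0.2311]
tcp_rot: [3.134, 0.216, 0.0]
contact_force: [-0.5, -0.3, -0.8]
opening: 0.471
finger_force: 0.0
6.8667 [ 0.51684977 -0.0023544   0.23113633] n 0.5113563671001528 u -0.0736561227271411 open 0.47121542720647336 F [-0.4850833  -0.27720457 -0.78799585] g 0.0
```

View pics/w5.png

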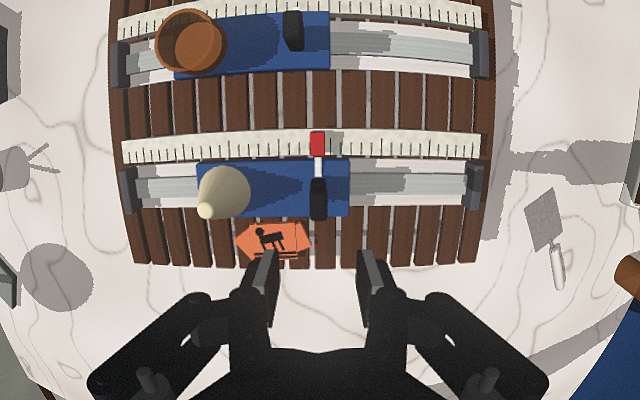

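View pics/s5.png

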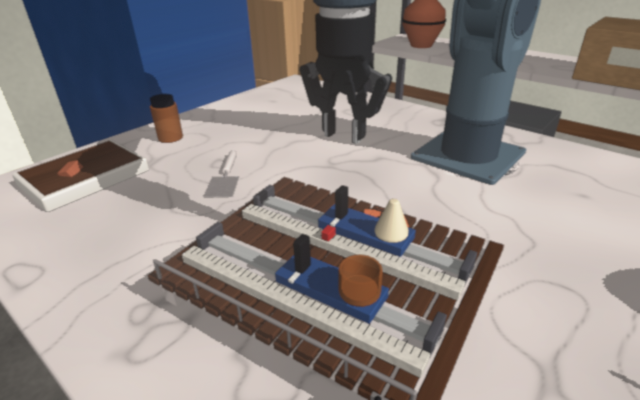

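The wrist view shows the pointer (318,167) directly in line with the clip (317,143). The bottle carriage and the sherd haven't moved, and the gripper is clear.

```bash
python3 -c "
from workcell import ticket
print(ticket.close_job())"
```

```text
the job is handed in; nothing more can be done
None
```

The cone carriage's pointer is level with the red clip to within about 1 mm, the handle is released, the bottle carriage and sherd look unmoved in the final pictures, and the job was handed in at about 7 s on the robot's clock.

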